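# Close up the test kiln for the start of a bisque firing

### The arm

A 7-joint arm with a two-finger parallel gripper is mounted at the origin on the work surface. World frame = base frame: x ahead of the robot, y to its left, z up, the work surface at z = 0. Lengths are in mm, angles in degrees, forces in N, time in s.
With the tool pointing down it reaches from about 425 to 950 mm from the base axis. Payload 16.7 kg.
Tool frame: the origin (TCP) lies on the centre line of the jaws, within the pads' length; the fingertips stand 14 mm ahead of it and the grasp point (between the pads) lies 5 mm behind it; z points along the fingers, x is the direction in which the jaws open and shut, and the axes are right-handed (so a half turn about z gives the same grasp; the last joint's range is limited). The gripper opens to 94 mm and grips with 3 to 60 N. Pads are 16 mm wide; open, the fingers measure 119 mm over their backs; the gripper's body (75 mm by 177 mm) begins 78 mm behind the grasp point.
Start: joints at [-77.664, 24.414, 4.234, 92.017, -1.954, 63.644, -3.845], TCP at [240.816, 630.541, 196.267] pointing down, gripper open.
Joint ranges: [-163.25, 163.25], [-28.42, 122.38], [-70.27, 78.77], [12.13, 141.07], [-58.53, 238.53], [9.26, 117.41], [-156.51, 156.51]. Speed limits (degrees/s): [108.29, 108.29, 136.94, 136.94, 172.46, 172.46, 172.46].

### API

Orientations are given as a 3x3 rotation matrix whose columns are the frame's x, y, z axes.
In Python, from cell import sense, optics, sign_off gives the robot as it stands.
- The arm moves only by the tool drive_tool, never from a script. Its argument "rows" is one flat list of numbers, 5 for each row, row after row: the shift along the tool's x, y, z in m, then the turn about the tool's z in rad, then the finger opening in m, from 0 to 0.094. A call has 1 to 12 rows; each row shifts and turns the pose as measured when the row begins, along the tool's axes as they then stand; what a row does not reach is not made up. A row lasts 1/12 s, in which the tool goes at most 41.7 mm and 7.16 degrees, less where a joint would pass 70% of its speed; a pose out of reach is approached as far as the arm can. A call with a gripper value outside its range is refused whole. The fingers move at their own pace and stop on an object; the grip force is fixed at half the most. Time passes only in rows, so rows that do not move let the fingers close. It gives the time, the measured TCP pose, the force and the opening at its end, in the units of the state.
- sense(): the state, without advancing time (a new reading comes with each control period).
- optics.get_image(name): name is "scene" or "top"; returns the picture (480x640x3 uint8, red, green, blue); there is no depth.
- optics.get_calibration(name): a dict with "fx", "fy", "cx", "cy" (pixels), "view" (4x4, takes a point from world to camera coordinates). Camera axes: x right, y up, looking along -z (the intrinsics and any distortion apply to the point x, -y, -z); pixel columns grow to the right and rows downward; lengths in mm; the calibration is good to about 2 mm. A picture is of the moment at which its call begins. get_calibration takes no time and is no camera call.
- sign_off(): hands the job in, once; it reports no verdict.
The state is a dict: "time_s": time; "joint_positions": joint angles; "joint_vel": joint speeds; "tau": joint torques, N m; "ee_pos": TCP position; "tcp_rot": TCP orientation; "wrist_force": force on the tool from outside, world axes, zero at the start; "moment": the same for the moment, N m; "opening": opening from 0.0 (shut) to 1.0 (fully open).
Only numpy, scipy, OpenCV 4.12 (cv2) and the standard library are available. Lean on these libraries where they do the work, as an engineer would, in place of code of your own. Each camera call takes 0.05 s, during which the arm holds its last target. There are 200 camera calls.

### The job

Get the small test kiln on the bench ready for the steamy first hours of a bisque firing: gently push its open door fully shut without slamming it, then push the drop-bar latch all the way down across the shut door into its keeper, and also push the vent slide on the roof fully open (before or after the door, as you like). Use only the fingertips, pushing: do not pinch or force any part of the kiln, and leave the ware, pots, moulds and tools around and inside it where they stand.

Things in the scene. Friction and masses are not known exactly. Their poses are not given: they have to be found in the camera images.
- kiln: Fixed grey bench test kiln, a box 280 deep (its x) x 280 wide (its y) x 285 mm high on a louvred control base; its front is its -x side and faces roughly the robot's left. Origin at the centre of its underside, z up. Front of the case at x=-140, flat roof at z=285. Only its door, latch and vent slide move; the door covers y=-114 to +80, z=90 to 280 of the front when shut.
- hinge (a point): Point on the door's vertical hinge axis, at kiln x=-140, y=-120, z=185 mm.
- kiln_door (a joint): Opening angle of the door in rad: 0 shut (at its stop), grows as its free edge swings out from the front, turning about the kiln's +z; stop at 1.9. Starts 0.45 to 0.95. Panel 45 mm thick, from 6 to 200 mm from the hinge axis, 190 mm high; its outer face lies 45 mm in front of the hinge axis. Stiff: stays where it is left; about 1.5 N at point door_push moves it.
- door_push (a point): A plain spot on the door's outer face, 130 mm from the hinge axis, 40 mm below the door's top edge (kiln z=240), good for pushing; moves with the door. Its axes are the door's: -x points straight out of the face, y from hinge to free edge. Below it, from kiln z=198 down, are a spy-hole bung (12 mm proud) and a black bow handle (35 mm proud).
- keeper (a point): Latch keeper near the door's free edge: top of a small open-topped steel hook on the outer face, 181 mm from the hinge axis, 22 mm wide, 26 mm proud, kiln z=230 to 246. Moves with the door.
- kiln_latch (a joint): Angle of the drop-bar latch in rad: 0 upright (free), 1.571 level across the door in the keeper (latched, at its stop). Starts 0 to 0.25. Swings from straight up over towards the kiln's -y. Steel bar 12 mm wide, 6 mm thick along the kiln's x, 78 mm long, with a black knob on its end. Stiff: stays where it is left; about 2 N at the knob moves it.
- latch_pivot (a point): On the latch's pivot axis (along the kiln's x), in the middle plane of the bar: kiln x=-199, y=+108, z=245 mm, 14 mm in front of the shut door's face. The pivot sits on a fixed post beside the door's free edge (kiln x -185 to -140, y 90 to 126, z 213 to 273).
- latch_knob (a point): Centre of the black ball knob (22 mm across) on the end of the latch bar, 85 mm from the pivot axis.
- kiln_vent (a joint): Travel of the roof vent slide in m along the kiln's +y: 0 covers the flue hole (shut), 0.050 fully open, at its stop. Starts 0 to 0.015. Stays where it is left; about 2 N moves it.
- vent_tab (a point): Middle of the top edge of the vent slide's bent-up steel tab: 36 mm along the kiln's x, 4 mm thick along y, top 34 mm above the roof, at kiln x=-20, y=-7 mm when shut. It stands on the +y end of a flat 62 x 70 mm plate, top 6 mm above the roof, that runs between two rails whose tops are 11 mm above the roof.
- flue (a point): Centre of the round dark flue hole (34 mm across) in the kiln's roof that the vent slide covers or leaves open; kiln x=-20, y=-45 mm.
- cup_a: Bystander: white cast cup, 66 mm across, 62 mm high, standing on the bench in front of the kiln, partly under the door's sweep; origin at the centre of its underside.
- cup_b: Bystander: a second such cup.
- kiln_cup: Bystander: white cast cup, 56 mm across, 50 mm high, standing inside the kiln's chamber; origin at the centre of its underside.
- kiln_post: Bystander: terracotta kiln post (prop), 36 mm across, 60 mm high, upright on the bench; origin at the centre of its underside.
- cast_bottle: Bystander: white cast bottle, 80 mm across, 150 mm high; origin at the centre of its underside.
- mould: Bystander: banded two-part plaster mould, 121 x 140 x 130 mm high; origin at the centre of its underside.
- spray: Bystander: spray bottle, 74 mm across, 197 mm high; origin at the centre of its underside.

How it is judged:
By the outcome, as a careful person would: the job done as asked, in the order asked, and still so for the second after the job is handed in, with the robot touching nothing.
It also fails if it takes over 59 s, if anything falls off the work surface, if the arm or the gripper's body presses on something with over 40 N, if the wrist force passes 120 N, or if a joint passes its speed limit or range.

## Working session

There is one attempt and no reset: what is moved stays moved. The work goes in short steps, Python scripts to look and compute and a tool call to move; the robot and the scene stay as the last step left them, time stands still between calls to the robot, and variables do not carry over. Pictures are saved under pics/ and viewed, about 8 in all and at most 12, crops included, and the job is handed in when it is done.

Besides the shell and the picture viewer there is one more tool, called after ">>>" by a JSON object that holds its "fn" and its "kwargs", one argument or row to a line. drive_tool: Moves the arm, as the interface text tells. Its arguments: {"type":"object","properties":{"rows":{"type":"array","items":{"type":"number"}}},"required":["rows"]}

```bash
mkdir -p pics; python3 - <<'E'
from cell import sense, optics
import cv2
s=sense(); print({k:s[k] for k in('time_s','ee_pos','tcp_rot','wrist_force','opening')})
for n in('scene','top'):
    cv2.imwrite(f'pics/{n}0.png',optics.get_image(n)[:,:,::-1]); print(n,optics.get_calibration(n))
E
```

```text
{'time_s': 0.0, 'ee_pos': array([240.69931627, 630.13187829, 195.5846051 ]), 'tcp_rot': array([[ 3.56755901e-01,  9.34197585e-01, -3.14405530e-04],
       [ 9.34196763e-01, -3.56756007e-01, -1.24845265e-03],
       [-1.27846751e-03,  1.51676222e-04, -9.99999171e-01]]), 'wrist_force': array([-0.759169  , -0.47010455,  0.80409104]), 'opening': 0.9989940232130496}
scene {'fx': 461.3787105957813, 'fy': 461.3787105957813, 'cx': 321.9268987353806, 'cy': 237.32433978672046, 'view': array([[-7.76812684e-01,  6.29549807e-01,  1.51358679e-02,
         4.09260384e+02],
       [-4.27931690e-01, -5.45360641e-01,  7.20733127e-01,
         1.84980643e+02],
       [ 4.61991907e-01,  5.53397517e-01,  6.93047376e-01,
        -1.48098485e+03],
       [ 0.00000000e+00,  0.00000000e+00,  0.00000000e+00,
         1.00000000e+00]])}
top {'fx': 605.4136229408558, 'fy': 605.4136229408558, 'cx': 320.23190714365853, 'cy': 247.2089691702898, 'view': array([[-2.85205953e-02, -9.99200048e-01, -2.80328366e-02,
         1.57581135e+02],
       [ 9.88878005e-01, -3.22990181e-02,  1.45179425e-01,
        -6.15892147e+02],
       [-1.45968721e-01, -2.35804519e-02,  9.89008137e-01,
        -1.31505315e+03],
       [ 0.00000000e+00,  0.00000000e+00,  0.00000000e+00,
         1.00000000e+00]])}
```

View pics/scene0.png

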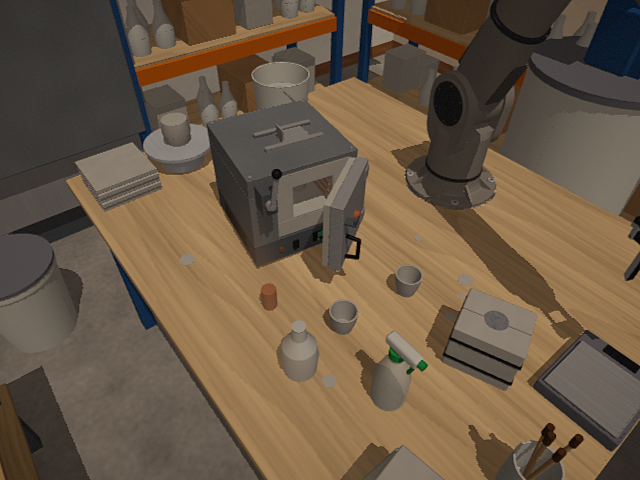

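View pics/top0.png

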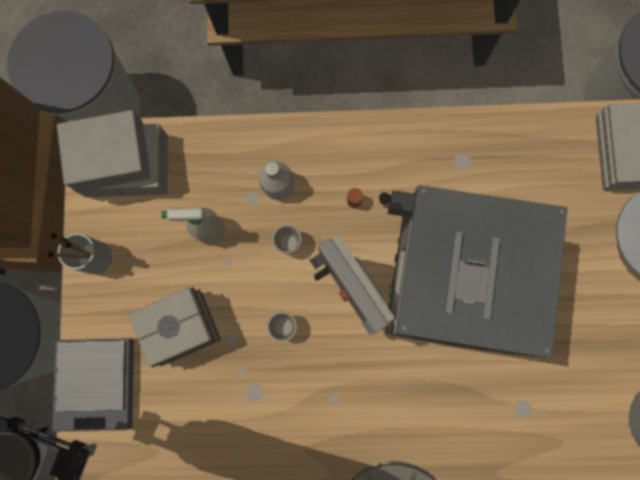

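```bash
python3 - <<'E'
import cv2
a=cv2.imread('pics/scene0.png')[90:275,200:380]; b=cv2.imread('pics/top0.png')[175:365,300:575]
cv2.imwrite('pics/sc1.png',cv2.resize(a,None,fx=3.2,fy=3.2,interpolation=cv2.INTER_CUBIC))
cv2.imwrite('pics/tc1.png',cv2.resize(b,None,fx=2.9,fy=2.9,interpolation=cv2.INTER_CUBIC))
E
```

```text
(no output)
```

View pics/sc1.png

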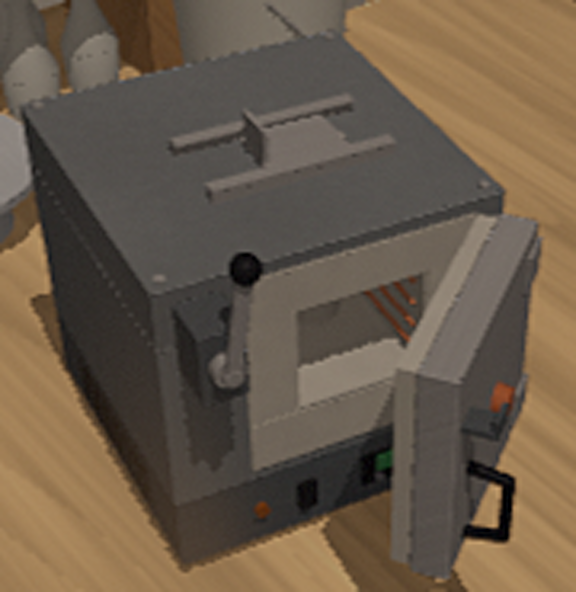

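View pics/tc1.png

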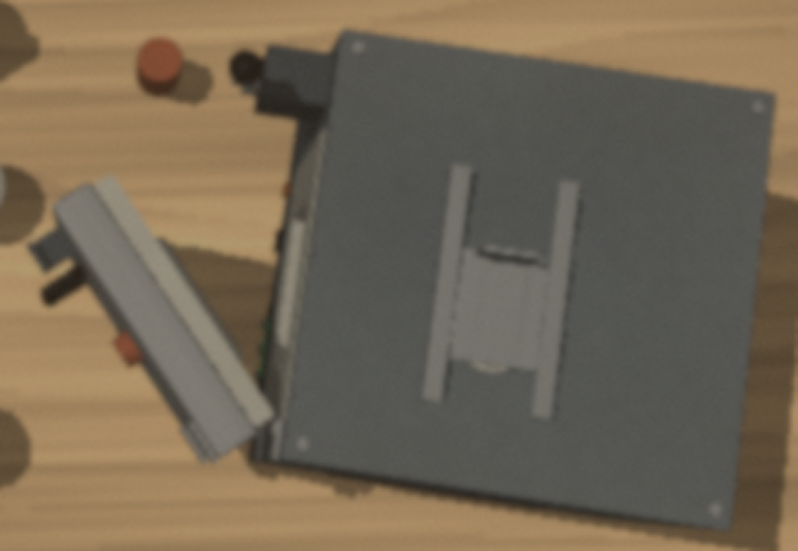

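```bash
cat > h.py <<'E'
import numpy as np
from cell import optics
from scipy.optimize import least_squares
C={n:optics.get_calibration(n) for n in('scene','top')}
def proj(n,P):
    c=C[n]; P=np.atleast_2d(P); q=P@c['view'][:3,:3].T+c['view'][:3,3]
    return np.c_[c['cx']+c['fx']*q[:,0]/-q[:,2], c['cy']-c['fy']*q[:,1]/-q[:,2]]
S=lambda u,v:(u/3.2+200-.34,v/3.2+90-.34)
T=lambda u,v:(u/2.9+300-.33,v/2.9+175-.33)
def Rz(a): c,s=np.cos(a),np.sin(a); return np.array([[c,-s,0],[s,c,0],[0,0,1]])
class K:
    def __init__(s,p): s.t=np.array([p[0],p[1],0.]); s.R=Rz(p[2])
    def w(s,P): return np.atleast_2d(P)@s.R.T+s.t
    def door(s,P,th): return s.w(np.atleast_2d(P)@Rz(th).T+[-140,-120,0])  # P in door frame (x out neg, y hinge->free)
def knob(a,r=85): return [-199,108-r*np.sin(a),245+r*np.cos(a)]
E
cat > fit.py <<'E'
from h import *
cor=np.array([[-140,140,285],[140,140,285],[140,-140,285],[-140,-140,285]])
obs={'top':[T(345,30),T(775,95),T(730,528),T(270,460)],'scene':[S(155,293),S(24,105),S(338,33),S(503,192)]}
f=lambda p:np.concatenate([(proj(n,K(p).w(cor))-np.array(o)).ravel() for n,o in obs.items()])
r=least_squares(f,[500,-150,-np.pi/2],loss='soft_l1'); p=r.x
print(p,np.degrees(p[2]),np.round(f(p).reshape(-1,2),1).tolist())
k=K(p)
dp=np.array([[-45,200,280],[0,200,280]]); do={'top':[T(55,205),T(107,180)],'scene':[S(462,380),S(397,372)]}
g=lambda th:np.concatenate([(proj(n,k.door(dp,th[0]))-np.array(o)).ravel() for n,o in do.items()])
# opening turns about +z: sign check
for s in(.7,-.7):
    q=least_squares(g,[s]); print('door',q.x,np.round(q.fun,1))
    if q.cost<1e3: th=q.x[0]
g=lambda a:np.concatenate([proj('top',k.w(knob(a[0])))[0]-T(246,67),proj('scene',k.w(knob(a[0])))[0]-S(245,269)])
q=least_squares(g,[.1]); print('latch',q.x,q.fun)
g=lambda v:np.concatenate([(proj('scene',k.w([[-38,-7+v[0],319],[-2,-7+v[0],319]]))-[S(266,133),S(246,112)]).ravel(),(proj('top',k.w([[-20,-7+v[0],319]]))-[T(508,248)]).ravel()])
q=least_squares(g,[5]); print('vent',q.x,q.fun)
np.save('p.npy',[*p,th])
print('door_push',k.door([-45,130,240],th),'shut',k.door([-45,130,240],0),'hinge',k.w([-140,-120,185]))
print('tab',k.w([-20,-7+q.x[0],319]),'pivot',k.w([-199,108,245]))
print('kiln axes',k.R[:2,:2])
E
python3 fit.py
```

```text
[ 534.32160868 -161.49204773   -1.76186461] -100.94740604447165 [[-2.2, -0.7], [0.1, -0.2], [-0.8, 2.3], [2.1, 0.1], [-1.2, 0.5], [-1.0, -0.7], [0.0, -1.6], [1.7, -0.6]]
door [0.74381356] [-3.2  0.1 -1.  -4.5  0.   0.8 -0.6 -1.6]
door [0.74381356] [-3.2  0.1 -1.  -4.5  0.   0.8 -0.6 -1.6]
latch [0.15509783] [-1.0452245  -0.24498328  0.12663248  0.19690145]
vent [15.76415197] [-0.54249938 -0.34344072 -0.58921177 -0.90683746  0.9383078   0.69475565]
door_push [[530.10755089 105.30138782 240.        ]] shut [[579.27257875  18.24222916 240.        ]] hinge [[443.09247616  -1.25083774 185.        ]]
tab [[ 546.72442677 -143.52039051  319.        ]] pivot [[678.14787677  13.37648749 245.        ]]
kiln axes [[-0.18990784  0.98180192]
 [-0.98180192 -0.18990784]]
```

```bash
cat > ov.py <<'E'
from h import *
import cv2,sys
def overlay(src,n,p,th,la,ve,box,s,out):
    im=cv2.imread(src); x0,y0,x1,y1=box
    im=cv2.resize(im[y0:y1,x0:x1],None,fx=s,fy=s,interpolation=cv2.INTER_CUBIC); k=K(p)
    def L(P,c,cl=True):
        q=((proj(n,P)-[x0,y0]+.5)*s).round().astype(int); cv2.polylines(im,[q],cl,c,1,cv2.LINE_AA)
    for z in(285,90): L(k.w([[-140,140,z],[140,140,z],[140,-140,z],[-140,-140,z]]),(0,255,0))
    for z in(280,90): L(k.door([[-45,6,z],[-45,200,z],[0,200,z],[0,6,z]],th),(0,255,255))
    L(k.door([[-71,170,246],[-71,192,246],[-45,192,246],[-45,170,246]],th),(255,0,255))
    L(k.w([[-199,108,245],knob(la)]),(0,0,255),False)
    L(k.w([[-38,-7+ve,319],[-2,-7+ve,319],[-2,-7+ve,291],[-38,-7+ve,291]]),(255,255,0))
    L(k.w([[-185,90,273],[-185,126,273],[-140,126,273],[-140,90,273]]),(255,128,0))
    cv2.imwrite(out,im)
E
python3 - <<'E'
from ov import *
p=np.load('p.npy');a,b='pics/o_s.png','pics/o_t.png'
overlay('pics/scene0.png','scene',p,p[3],.155,15,(200,90,380,275),3.2,a)
overlay('pics/top0.png','top',p,p[3],.155,15,(300,175,575,365),2.9,b)
A,B=cv2.imread(a),cv2.imread(b); h=max(A.shape[0],B.shape[0])
f=lambda m:cv2.copyMakeBorder(m,0,h-m.shape[0],0,0,0)
m=np.hstack([f(A)[:, :],f(B)]); cv2.imwrite('pics/o.png',B)
E
```

```text
(no output)
```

View pics/o.png

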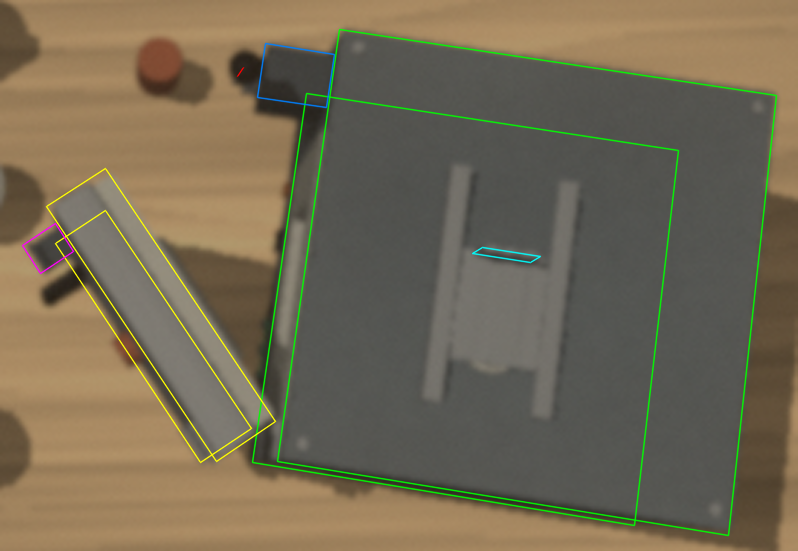

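>>> {"fn": "drive_tool", "kwargs": {
  "rows": [0, 0, -0.012, 0.11, 0, 0, 0, -0.012, 0.11, 0, 0, 0, -0.012, 0.11, 0, 0, 0, -0.012, 0.11, 0, 0, 0, -0.012, 0.11, 0, 0, 0, -0.012, 0.11, 0]
}}

```text
time_s: 0.6
ee_pos: [240.0, 627.4, 264.6]
tcp_rot: [[0.867, 0.498, -0.003], [0.498, -0.867, -0.011], [-0.008, 0.008, -1.0]]
wrist_force: [-0.6, 0.9, -0.0]
opening: 0.612
```

```bash
cat > go.py <<'E'
from h import *
from cell import sense
p=np.load('p.npy'); k=K(p[:3])
def st(tag=''):
    s=sense(); R=s['tcp_rot']; e=s['ee_pos']; ya=np.arctan2(R[1,0],R[0,0])
    kl=k.R.T@(e-k.t); print(tag,'t',round(s['time_s'],2),'kiln pos',kl.round(1),'yaw-kilny',round(np.degrees(ya-p[2])-90,1),'F kiln',(k.R.T@s['wrist_force']).round(1),'open',round(s['opening'],2))
    return e,R,ya
def to(P,name='',world=None):
    e,R,ya=st(name); t=k.w(P)[0] if world is None else world
    print('  shift tool mm',(R.T@(t-e)).round(1),'target',t.round(0))
E
python3 - <<'E'
from go import *
to(0,'',k.door([-98,120,264],.745)[0]); to(0,'',k.door([-53,120,264],.745)[0])
E
```

```text
t 0.6 kiln pos [-718.6 -438.7  264.6] yaw-kilny 40.8 F kiln [-0.8 -0.8 -0. ] open 0.61
  shift tool mm [-20.2 544.4   5. ] target [494. 145. 264.]
 t 0.6 kiln pos [-718.6 -438.7  264.6] yaw-kilny 40.8 F kiln [-0.8 -0.8 -0. ] open 0.61
  shift tool mm [-18.7 589.4   5.3] target [517. 107. 264.]
```

>>> {"fn": "drive_tool", "kwargs": {
  "rows": [-0.002, 0.02, 0, 0, 0, -0.002, 0.036, 0, 0, 0, -0.002, 0.036, 0, 0, 0, -0.002, 0.036, 0, 0, 0, -0.002, 0.036, 0, 0, 0, -0.002, 0.036, 0, 0, 0, -0.002, 0.036, 0, 0, 0, -0.002, 0.036, 0, 0, 0, -0.002, 0.036, 0, 0, 0, -0.002, 0.036, 0, 0, 0, 0, 0.036, 0, 0, 0, 0, 0.03, 0, 0, 0]
}}

```text
time_s: 1.6
ee_pos: [424.8, 249.7, 265.6]
tcp_rot: [[0.866, 0.5, -0.007], [0.5, -0.866, -0.01], [-0.011, 0.006, -1.0]]
wrist_force: [0.6, 0.5, -0.1]
opening: 0.006
```

```bash
python3 - <<'E'
from go import *
to(0,'',k.door([-98,120,264],.745)[0]); to(0,'',k.door([-53,120,264],.745)[0])
E
```

```text
t 1.6 kiln pos [-382.9 -185.6  265.6] yaw-kilny 40.9 F kiln [-0.6  0.5 -0.1] open 0.01
  shift tool mm [  7.4 124.9   2.2] target [494. 145. 264.]
 t 1.6 kiln pos [-382.9 -185.6  265.6] yaw-kilny 40.9 F kiln [-0.6  0.5 -0.1] open 0.01
  shift tool mm [  8.8 169.9   2.4] target [517. 107. 264.]
```

>>> {"fn": "drive_tool", "kwargs": {
  "rows": [0.002, 0.03, 0, 0, 0, 0.002, 0.03, 0, 0, 0, 0.002, 0.025, 0, 0.02, 0, 0.001, 0.02, 0, 0.02, 0, 0, 0.012, 0, 0, 0, 0, 0.008, 0, 0, 0, 0, 0.005, 0, 0, 0, 0, 0.005, 0, 0, 0, 0, 0.005, 0, 0, 0, 0, 0.005, 0, 0, 0, 0, 0.004, 0, 0, 0]
}}

```text
time_s: 2.52
ee_pos: [506.7, 110.0, 265.8]
tcp_rot: [[0.889, 0.458, -0.008], [0.458, -0.889, -0.011], [-0.012, 0.005, -1.0]]
wrist_force: [0.3, -0.8, 0.4]
opening: 0.003
```

```bash
python3 - <<'E'
from go import *
to(0,'',k.door([-53,120,264],.745)[0])
E
```

```text
t 2.52 kiln pos [-261.3  -78.6  265.8] yaw-kilny 38.2 F kiln [0.7 0.5 0.4] open 0.0
  shift tool mm [8.  7.5 1.7] target [517. 107. 264.]
```

>>> {"fn": "drive_tool", "kwargs": {
  "rows": [0.002, 0.0025, 0, 0, 0, 0.002, 0.0025, 0, 0, 0, 0.001, 0.0025, 0, 0, 0, 0.0011, 0.0024, 0, 0.02, 0, 0.0011, 0.0024, 0, 0.02, 0, 0.0011, 0.0024, 0, 0.02, 0, 0.0011, 0.0024, 0, 0.02, 0, 0.0011, 0.0024, 0, 0.02, 0, 0.0011, 0.0024, 0, 0.02, 0, 0.0011, 0.0024, 0, 0.02, 0, 0.0011, 0.0024, 0, 0.02, 0, 0.0011, 0.0024, 0, 0.02, 0]
}}

```text
time_s: 3.52
ee_pos: [534.3, 90.3, 265.7]
tcp_rot: [[0.961, 0.278, -0.009], [0.278, -0.961, -0.009], [-0.011, 0.006, -1.0]]
wrist_force: [-0.0, 2.7, -0.3]
opening: 0.005
```

```bash
cat >> go.py <<'E'
def dang():
    "door angle implied by finger touching the face, and radius, in door frame"
    e,R,ya=st(); q=k.R.T@(e-k.t)-[-140,-120,0]; r=np.hypot(q[0],q[1])
    # q = Rz(th)[-53,y]
    y=np.sqrt(r*r-53**2); th=np.arctan2(q[1],q[0])-np.arctan2(y,-53); print('  door th if touching',round((th+np.pi)%(2*np.pi)-np.pi,3),'radius',round(y,1))
E
python3 -c "
from go import *
dang()"
```

```text
t 3.52 kiln pos [-247.2  -47.9  265.7] yaw-kilny 27.1 F kiln [-2.7 -0.5 -0.3] open 0.01
  door th if touching 0.556 radius 117.8
```

>>> {"fn": "drive_tool", "kwargs": {
  "rows": [0.0012, 0.0027, 0, 0.02, 0, 0.0012, 0.0027, 0, 0.02, 0, 0.0012, 0.0027, 0, 0.02, 0, 0.0012, 0.0027, 0, 0.02, 0, 0.0012, 0.0027, 0, 0.02, 0, 0.0012, 0.0027, 0, 0.02, 0, 0.0012, 0.0027, 0, 0.02, 0, 0.0012, 0.0027, 0, 0.02, 0, 0.0012, 0.0027, 0, 0.02, 0, 0.0012, 0.0027, 0, 0.02, 0, 0.0012, 0.0027, 0, 0.02, 0, 0.0012, 0.0027, 0, 0.02, 0]
}}

```text
time_s: 4.52
ee_pos: [556.5, 57.9, 266.0]
tcp_rot: [[1.0, 0.015, -0.007], [0.015, -1.0, -0.008], [-0.007, 0.008, -1.0]]
wrist_force: [1.7, 2.7, -0.8]
opening: 0.007
```

```bash
python3 -c "
from go import *
dang()"
```

```text
t 4.52 kiln pos [-219.6  -19.9  266. ] yaw-kilny 11.8 F kiln [-3.   1.2 -0.8] open 0.01
  door th if touching 0.245 radius 116.4
```

>>> {"fn": "drive_tool", "kwargs": {
  "rows": [0.0009, 0.002, 0, 0.016, 0, 0.0009, 0.002, 0, 0.016, 0, 0.0009, 0.002, 0, 0.016, 0, 0.0009, 0.002, 0, 0.016, 0, 0.0009, 0.002, 0, 0.016, 0, 0.0008, 0.0018, 0, 0.016, 0, 0.0008, 0.0016, 0, 0.016, 0, 0.0007, 0.0015, 0, 0.016, 0, 0.0006, 0.0013, 0, 0.016, 0, 0.0005, 0.0012, 0, 0.012, 0, 0.0005, 0.001, 0, 0.01, 0, 0.0005, 0.001, 0, 0.01, 0]
}}

```text
time_s: 5.52
ee_pos: [565.1, 35.1, 266.2]
tcp_rot: [[0.983, -0.181, -0.007], [-0.181, -0.983, -0.009], [-0.005, 0.01, -1.0]]
wrist_force: [2.0, 0.9, -0.5]
opening: 0.005
```

```bash
python3 -c "
from go import *
dang()"
```

```text
t 5.52 kiln pos [-198.8   -7.1  266.2] yaw-kilny 0.5 F kiln [-1.2  1.8 -0.5] open 0.01
  door th if touching 0.051 radius 115.7
```

>>> {"fn": "drive_tool", "kwargs": {
  "rows": [0, 0.0009, 0, 0, 0, 0, 0.0009, 0, 0, 0, 0, 0.0009, 0, 0, 0, 0, 0.0009, 0, 0, 0, 0, 0.0009, 0, 0, 0, 0, 0.0009, 0, 0, 0, 0, 0.0009, 0, 0, 0, 0, 0.0009, 0, 0, 0]
}}

```text
time_s: 6.18
ee_pos: [564.1, 28.8, 266.5]
tcp_rot: [[0.984, -0.18, -0.006], [-0.18, -0.984, -0.007], [-0.004, 0.008, -1.0]]
wrist_force: [3.4, 7.8, -2.2]
opening: 0.006
```

```bash
python3 -c "
from go import *
dang()"
```

```text
t 6.18 kiln pos [-192.5   -6.9  266.5] yaw-kilny 0.6 F kiln [-8.3  1.9 -2.2] open 0.01
  door th if touching -0.004 radius 112.9
```

>>> {"fn": "drive_tool", "kwargs": {
  "rows": [0, 0.0012, 0, 0, 0, 0, 0.0012, 0, 0, 0, 0, 0.0012, 0, 0, 0]
}}

```text
time_s: 6.43
ee_pos: [564.1, 28.9, 266.5]
tcp_rot: [[0.984, -0.177, -0.004], [-0.177, -0.984, -0.003], [-0.004, 0.003, -1.0]]
wrist_force: [4.3, 7.7, -2.0]
opening: 0.002
```

```bash
python3 - <<'E'
from go import *
import cv2
dang()
a=optics.get_image('scene')[90:275,200:380,::-1];cv2.imwrite('pics/d1.png',cv2.resize(a,None,fx=3.2,fy=3.2,interpolation=cv2.INTER_CUBIC))
E
```

```text
t 6.43 kiln pos [-192.6   -6.9  266.5] yaw-kilny 0.7 F kiln [-8.4  2.8 -2. ] open 0.0
  door th if touching -0.003 radius 112.9
```

View pics/d1.png

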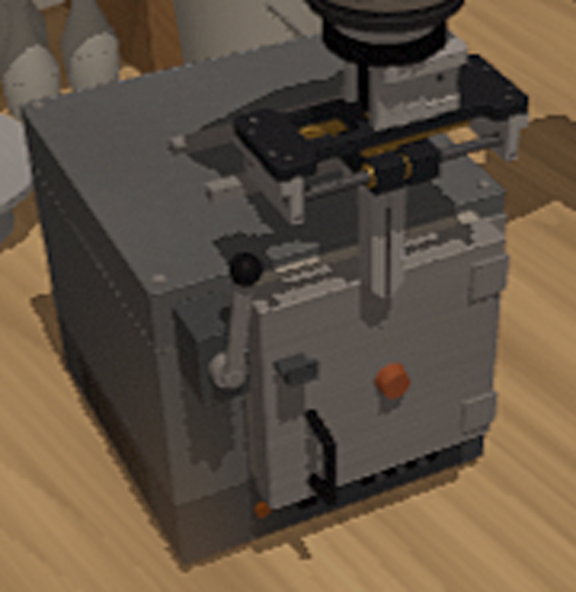

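>>> {"fn": "drive_tool", "kwargs": {
  "rows": [0, -0.01, 0, 0, 0, 0, -0.015, -0.005, 0, 0, 0, -0.02, -0.01, 0, 0, 0, 0, -0.02, 0, 0, 0, 0, -0.02, 0, 0, 0.02, 0, -0.008, 0, 0, 0.03, 0, 0, 0, 0, 0.03, 0, 0, 0, 0, 0.03, 0, 0, 0, 0, 0.02, 0, 0, 0, 0, 0.015, 0, 0, 0, 0, 0, 0, 0, 0, 0]
}}

```text
time_s: 7.48
ee_pos: [717.7, 53.3, 327.8]
tcp_rot: [[0.985, -0.172, -0.015], [-0.172, -0.985, -0.006], [-0.014, 0.008, -1.0]]
wrist_force: [-0.4, 0.5, 0.4]
opening: 0.006
```

```bash
python3 -c "
from go import *
to([-201,140,327])"
```

```text
t 7.48 kiln pos [-245.7  139.2  327.8] yaw-kilny 1.0 F kiln [-0.5 -0.4  0.4] open 0.01
  shift tool mm [-0.  44.7  1.2] target [710.   9. 327.]
```

Move in behind the knob, then push towards −y.

>>> {"fn": "drive_tool", "kwargs": {
  "rows": [0, 0.015, 0, 0, 0, 0, 0.015, 0, 0, 0, 0, 0.01, 0, 0, 0, 0, 0.004, 0, 0, 0, -0.003, 0, 0, 0, 0, -0.004, 0, 0, 0, 0, -0.004, 0, 0, 0, 0, -0.004, 0, 0, 0, 0, -0.003, 0, 0, 0, 0, -0.003, 0, 0, 0, 0, -0.003, 0, 0, 0, 0, -0.003, 0, 0, 0, 0]
}}

```text
time_s: 8.48
ee_pos: [677.4, 12.5, 328.9]
tcp_rot: [[0.985, -0.172, -0.017], [-0.172, -0.985, -0.005], [-0.016, 0.008, -1.0]]
wrist_force: [0.1, 0.5, 0.8]
opening: 0.005
```

```bash
python3 -c "
from go import *
to([-201,84,326])"
```

```text
t 8.48 kiln pos [-198.   107.4  328.9] yaw-kilny 1.1 F kiln [-0.5 -0.   0.8] open 0.0
  shift tool mm [-23.3  -3.5   3.3] target [655.  20. 326.]
```

>>> {"fn": "drive_tool", "kwargs": {
  "rows": [-0.003, -0.001, 0.001, 0, 0, -0.003, 0, 0.001, 0, 0, -0.003, 0, 0, 0, 0]
}}

```text
time_s: 8.73
ee_pos: [668.2, 15.4, 327.4]
tcp_rot: [[0.985, -0.171, -0.016], [-0.171, -0.985, -0.005], [-0.014, 0.008, -1.0]]
wrist_force: [0.1, -0.7, -0.2]
opening: 0.005
```

```bash
python3 - <<'E'
from go import *
import cv2
to([-201,84,326])
a=optics.get_image('scene')[120:240,220:340,::-1];cv2.imwrite('pics/l1.png',cv2.resize(a,None,fx=4.5,fy=4.5,interpolation=cv2.INTER_CUBIC))
E
```

```text
t 8.73 kiln pos [-199.1   97.8  327.4] yaw-kilny 1.1 F kiln [ 0.7  0.2 -0.2] open 0.01
  shift tool mm [-13.8  -2.2   1.6] target [655.  20. 326.]
```

View pics/l1.png

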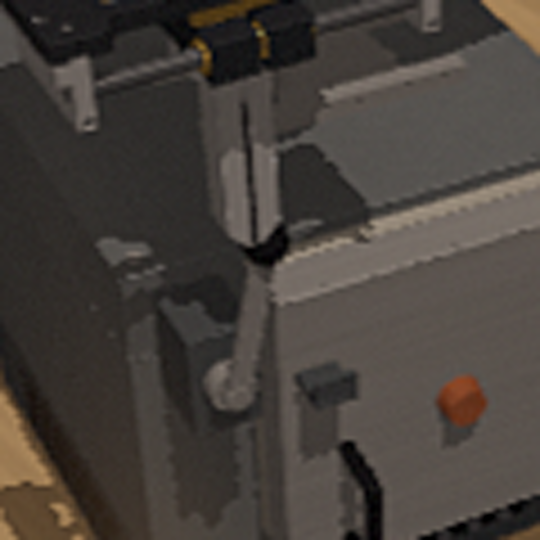

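```bash
python3 - <<'E'
from go import *
f=lambda P:((proj('scene',k.w(P))-[220,120]+.5)*4.5).round(0).tolist()
for a in(.1,.155,.2,.25,.3,.4,.5): print(a,f(knob(a)),np.round(knob(a),0))
for dx in(-8,8):
  for dy in(-12.5,12.5): print(dx,dy,f([-199.1+dx,97.8+dy,313.4]))
E
```

```text
0.1 [[246.0, 247.0]] [-199.  100.  330.]
0.155 [[256.0, 245.0]] [-199.   95.  329.]
0.2 [[264.0, 244.0]] [-199.   91.  328.]
0.25 [[272.0, 243.0]] [-199.   87.  327.]
0.3 [[280.0, 243.0]] [-199.   83.  326.]
0.4 [[297.0, 243.0]] [-199.   75.  323.]
0.5 [[312.0, 245.0]] [-199.   67.  320.]
-8 -12.5 [[284.0, 277.0]]
-8 12.5 [[234.0, 292.0]]
8 -12.5 [[270.0, 258.0]]
8 12.5 [[220.0, 273.0]]
```

```bash
python3 - <<'E'
from go import *
import cv2
f=lambda P:((proj('scene',k.w(P))-[200,90]+.5)*3.2).round(0).tolist()
for dx in(-8,8):
  for dy in(-12.5,12.5): print(dx,dy,f([-192.6+dx,-6.9+dy,252.5]))
im=optics.get_image('top'); c=proj('top',k.w([-199,97,315]))[0].astype(int); print(c)
x,y=c-[35,35]; b=optics.get_image('scene')[135:205,250:320,::-1]
m=np.hstack([im[y:y+70,x:x+70,::-1],b]); cv2.imwrite('pics/l2.png',cv2.resize(m,None,fx=5.6,fy=5.6,interpolation=cv2.INTER_CUBIC))
E
```

```text
-8 -12.5 [[403.0, 317.0]]
-8 12.5 [[371.0, 327.0]]
8 -12.5 [[392.0, 304.0]]
8 12.5 [[361.0, 314.0]]
[383 198]
```

View pics/l2.png

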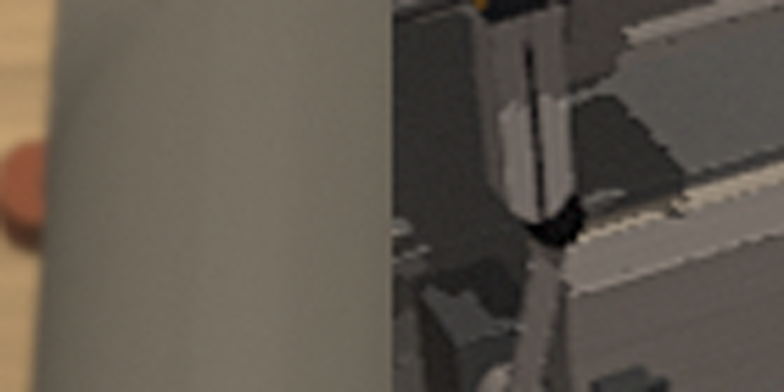

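>>> {"fn": "drive_tool", "kwargs": {
  "rows": [0.01, -0.001, 0, 0, 0, 0.012, -0.001, 0, 0, 0, 0, 0, 0.01, 0, 0, 0, 0, 0.008, 0, 0, -0.005, 0, 0, 0, 0, -0.005, 0, 0, 0, 0, -0.005, 0, 0, 0, 0, -0.005, 0, 0, 0, 0, -0.004, 0, 0, 0, 0, -0.004, 0, 0, 0, 0]
}}

```text
time_s: 9.72
ee_pos: [660.8, 18.7, 305.7]
tcp_rot: [[0.985, -0.171, -0.019], [-0.171, -0.985, -0.005], [-0.017, 0.009, -1.0]]
wrist_force: [2.6, -0.6, 0.1]
opening: 0.0
```

```bash
python3 -c "
from go import *
to([-201,84,309])"
```

```text
t 9.72 kiln pos [-200.9   90.   305.7] yaw-kilny 1.1 F kiln [0.1 2.7 0.1] open 0.0
  shift tool mm [-6.  -0.2 -3.2] target [655.  20. 309.]
```

>>> {"fn": "drive_tool", "kwargs": {
  "rows": [-0.0035, 0, 0, 0, 0, -0.0035, 0, 0, 0, 0, -0.0035, 0, 0, 0, 0, -0.0035, 0, 0, 0, 0, -0.0035, 0, 0, 0, 0, -0.0035, 0, 0, 0, 0, -0.0035, 0, 0, 0, 0, -0.0035, 0, 0, 0, 0]
}}

```text
time_s: 10.38
ee_pos: [630.3, 24.2, 307.9]
tcp_rot: [[0.985, -0.171, -0.016], [-0.171, -0.985, -0.004], [-0.015, 0.007, -1.0]]
wrist_force: [0.5, -0.3, 0.9]
opening: 0.009
```

```bash
python3 - <<'E'
from go import *
import cv2
to([-201,40,350])
b=optics.get_image('scene')[120:240,220:340,::-1]
cv2.imwrite('pics/l3.png',cv2.resize(b,None,fx=4.5,fy=4.5,interpolation=cv2.INTER_CUBIC))
E
```

```text
t 10.38 kiln pos [-200.5   59.   307.9] yaw-kilny 1.1 F kiln [0.2 0.6 0.9] open 0.01
  shift tool mm [-19.6  -0.6 -41.8] target [612.  28. 350.]
```

View pics/l3.png

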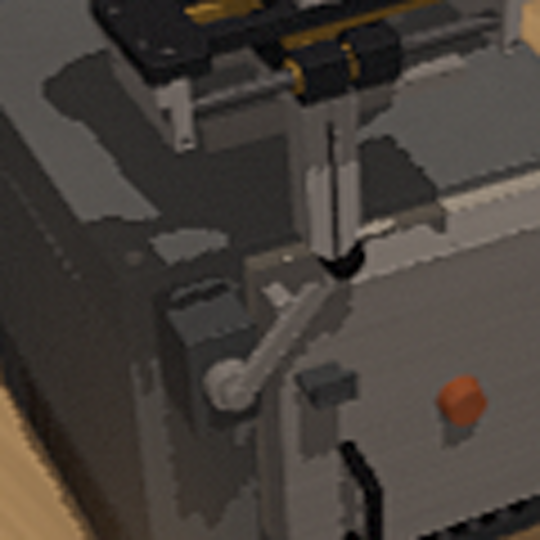

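>>> {"fn": "drive_tool", "kwargs": {
  "rows": [0.001, 0, -0.015, 0, 0, 0, 0, -0.015, 0, 0, -0.003, 0, -0.01, 0, 0, -0.005, 0, 0, 0, 0, 0, 0, 0.004, 0, 0, -0.002, 0, 0.005, 0, 0, -0.002, 0, 0.005, 0, 0, -0.003, 0, 0.005, 0, 0, -0.003, 0, 0.005, 0, 0]
}}

```text
time_s: 11.18
ee_pos: [609.3, 27.9, 321.0]
tcp_rot: [[0.985, -0.17, -0.021], [-0.171, -0.985, -0.004], [-0.02, 0.007, -1.0]]
wrist_force: [0.1, -0.4, 0.9]
opening: 0.004
```

```bash
python3 - <<'E'
from go import *
for a in(.8,1,1.2,1.4,1.571): y,z=knob(a)[1:]; to([-200,y+5,z+25],str(a))
E
```

```text
0.8 t 11.18 kiln pos [-200.2   37.7  321. ] yaw-kilny 1.1 F kiln [0.3 0.2 0.9] open 0.0
  shift tool mm [14.2  0.5 -8.5] target [623.  25. 329.]
1 t 11.18 kiln pos [-200.2   37.7  321. ] yaw-kilny 1.1 F kiln [0.3 0.2 0.9] open 0.0
  shift tool mm [3.9 0.2 5. ] target [613.  27. 316.]
1.2 t 11.18 kiln pos [-200.2   37.7  321. ] yaw-kilny 1.1 F kiln [0.3 0.2 0.9] open 0.0
  shift tool mm [-3.5 -0.1 20.3] target [605.  28. 301.]
1.4 t 11.18 kiln pos [-200.2   37.7  321. ] yaw-kilny 1.1 F kiln [0.3 0.2 0.9] open 0.0
  shift tool mm [-7.7 -0.3 36.7] target [601.  29. 284.]
1.571 t 11.18 kiln pos [-200.2   37.7  321. ] yaw-kilny 1.1 F kiln [0.3 0.2 0.9] open 0.0
  shift tool mm [-8.7 -0.4 51.2] target [600.  30. 270.]
```

>>> {"fn": "drive_tool", "kwargs": {
  "rows": [0, 0, -0.012, 0, 0, 0.002, 0, -0.006, 0, 0, 0.007, 0, 0, 0, 0, 0.007, 0, 0, 0, 0, 0, 0, 0.004, 0, 0, 0, 0, 0.004, 0, 0, 0, 0, 0.004, 0, 0, 0, 0, 0.004, 0, 0, -0.001, 0, 0.004, 0, 0, -0.001, 0, 0.004, 0, 0]
}}

```text
time_s: 12.02
ee_pos: [624.2, 25.0, 312.5]
tcp_rot: [[0.985, -0.171, -0.022], [-0.171, -0.985, -0.005], [-0.021, 0.009, -1.0]]
wrist_force: [0.5, -0.7, -0.1]
opening: 0.002
```

```bash
python3 - <<'E'
from go import *
for a in(.8,1,1.2,1.571): y,z=knob(a)[1:]; to([-200,y+5,z+25],str(a))
E
```

```text
0.8 t 12.02 kiln pos [-200.2   52.8  312.5] yaw-kilny 1.1 F kiln [ 0.6  0.6 -0.1] open 0.0
  shift tool mm [ -1.1   0.3 -16.7] target [623.  25. 329.]
1 t 12.02 kiln pos [-200.2   52.8  312.5] yaw-kilny 1.1 F kiln [ 0.6  0.6 -0.1] open 0.0
  shift tool mm [-11.4  -0.   -3.1] target [613.  27. 316.]
1.2 t 12.02 kiln pos [-200.2   52.8  312.5] yaw-kilny 1.1 F kiln [ 0.6  0.6 -0.1] open 0.0
  shift tool mm [-18.8  -0.3  12.1] target [605.  28. 301.]
1.571 t 12.02 kiln pos [-200.2   52.8  312.5] yaw-kilny 1.1 F kiln [ 0.6  0.6 -0.1] open 0.0
  shift tool mm [-23.9  -0.7  43.1] target [600.  30. 270.]
```

>>> {"fn": "drive_tool", "kwargs": {
  "rows": [-0.001, 0, 0.004, 0, 0, -0.002, 0, 0.004, 0, 0, -0.002, 0, 0.004, 0, 0, -0.002, 0, 0.004, 0, 0]
}}

```text
time_s: 12.35
ee_pos: [615.6, 26.6, 295.2]
tcp_rot: [[0.985, -0.17, -0.023], [-0.17, -0.985, -0.004], [-0.022, 0.008, -1.0]]
wrist_force: [-1.4, 0.3, 0.9]
opening: 0.005
```

```bash
python3 - <<'E'
from go import *
import cv2
y,z=knob(1.571)[1:]; to([-200,y+5,z+25])
b=optics.get_image('scene')[120:240,220:340,::-1]
cv2.imwrite('pics/l4.png',cv2.resize(b,None,fx=4.5,fy=4.5,interpolation=cv2.INTER_CUBIC))
f=lambda P:((proj('scene',k.w(P))-[220,120]+.5)*4.5).round(0).tolist()
for a in(.7,.8,.9,1,1.2,1.4,1.571): print(a,f(knob(a)))
E
```

```text
t 12.35 kiln pos [-200.1   44.1  295.2] yaw-kilny 1.1 F kiln [-0.  -1.4  0.9] open 0.01
  shift tool mm [-15.5  -0.4  25.6] target [600.  30. 270.]
0.7 [[340.0, 254.0]]
0.8 [[352.0, 261.0]]
0.9 [[363.0, 268.0]]
1 [[373.0, 277.0]]
1.2 [[388.0, 298.0]]
1.4 [[397.0, 323.0]]
1.571 [[399.0, 345.0]]
```

View pics/l4.png

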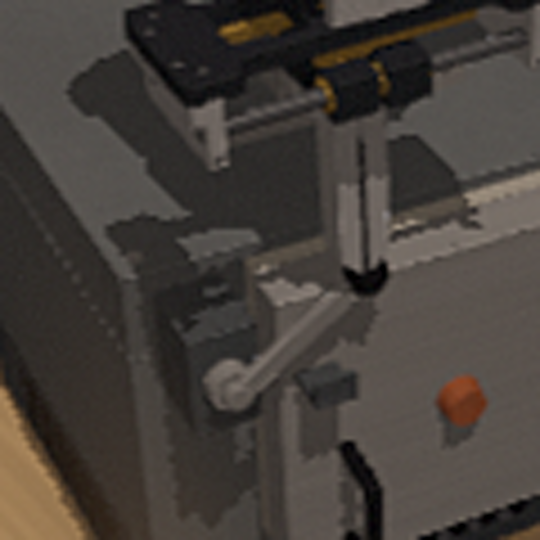

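>>> {"fn": "drive_tool", "kwargs": {
  "rows": [-0.002, 0, 0.004, 0, 0, -0.002, 0, 0.004, 0, 0, -0.001, 0, 0.004, 0, 0]
}}

```text
time_s: 12.65
ee_pos: [609.6, 27.6, 282.1]
tcp_rot: [[0.985, -0.17, -0.023], [-0.17, -0.985, -0.004], [-0.022, 0.008, -1.0]]
wrist_force: [-0.9, 0.7, 2.3]
opening: 0.008
```

```bash
python3 - <<'E'
from go import *
import cv2
y,z=knob(1.571)[1:]; to([-200,y+5,z+25])
im=optics.get_image('scene'); b=im[120:240,220:340,::-1]
g=im.max(2)[150:215,260:330]; ys,xs=np.where(g<35); print('dark centroid crop px',(xs.mean()+40+.5)*4.5,(ys.mean()+30+.5)*4.5,len(xs), g.min())
E
```

```text
t 12.65 kiln pos [-200.    38.   282.1] yaw-kilny 1.1 F kiln [-0.5 -1.   2.3] open 0.01
  shift tool mm [-9.7 -0.3 12.3] target [600.  30. 270.]
dark centroid crop px 286.3540268456376 287.6526845637584 149 0
```

>>> {"fn": "drive_tool", "kwargs": {
  "rows": [-0.002, 0, 0.004, 0, 0, -0.001, 0, 0.004, 0, 0, -0.001, 0, 0.003, 0, 0, -0.001, 0, 0.003, 0, 0]
}}

```text
time_s: 13.03
ee_pos: [603.7, 28.4, 266.1]
tcp_rot: [[0.985, -0.17, -0.023], [-0.17, -0.985, -0.004], [-0.022, 0.008, -1.0]]
wrist_force: [-0.7, -0.8, 0.3]
opening: 0.005
```

```bash
python3 - <<'E'
from go import *
import cv2
y,z=knob(1.571)[1:]; to([-200,y+5,z+25])
im=optics.get_image('scene'); b=im[120:240,220:340,::-1]
cv2.imwrite('pics/l5.png',cv2.resize(b,None,fx=4.5,fy=4.5,interpolation=cv2.INTER_CUBIC))
E
```

```text
t 13.03 kiln pos [-199.7   32.   266.1] yaw-kilny 1.1 F kiln [ 0.9 -0.6  0.3] open 0.01
  shift tool mm [-4.1 -0.4 -3.8] target [600.  30. 270.]
```

View pics/l5.png

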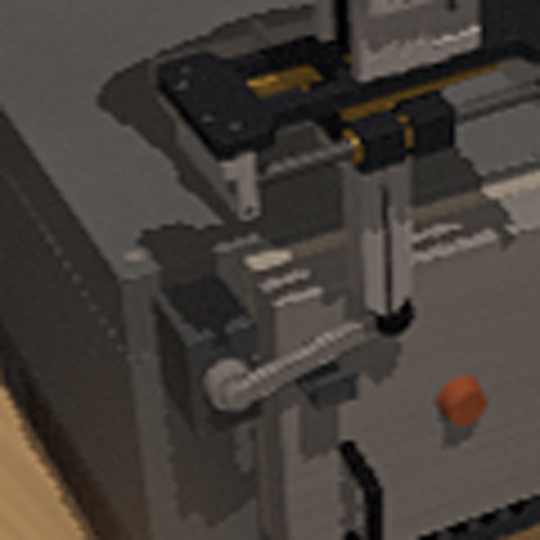

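>>> {"fn": "drive_tool", "kwargs": {
  "rows": [-0.001, 0, 0.003, 0, 0, 0, 0, 0.003, 0, 0, 0, 0, 0.003, 0, 0, 0, 0, 0.002, 0, 0, 0, 0, 0.002, 0, 0]
}}

```text
time_s: 13.5
ee_pos: [602.0, 28.6, 251.4]
tcp_rot: [[0.985, -0.17, -0.024], [-0.17, -0.985, -0.004], [-0.023, 0.008, -1.0]]
wrist_force: [-0.7, -0.9, 1.7]
opening: 0.005
```

```bash
python3 -c "
from go import *
st()"
```

```text
t 13.5 kiln pos [-199.5   30.3  251.4] yaw-kilny 1.2 F kiln [ 1.1 -0.5  1.7] open 0.01
```

>>> {"fn": "drive_tool", "kwargs": {
  "rows": [0, 0, 0.0015, 0, 0, 0, 0, 0.0015, 0, 0, 0, 0, 0.0015, 0, 0, 0, 0, 0.0015, 0, 0, 0, 0, 0.0015, 0, 0]
}}

```text
time_s: 13.92
ee_pos: [602.6, 28.5, 244.0]
tcp_rot: [[0.985, -0.17, -0.022], [-0.17, -0.985, -0.004], [-0.021, 0.008, -1.0]]
wrist_force: [-2.1, 0.7, 19.8]
opening: 0.005
```

>>> {"fn": "drive_tool", "kwargs": {
  "rows": [0, 0, 0.0015, 0, 0, 0, 0, 0.0015, 0, 0]
}}

```text
time_s: 14.08
ee_pos: [604.7, 28.3, 243.1]
tcp_rot: [[0.985, -0.17, -0.017], [-0.17, -0.985, -0.003], [-0.016, 0.006, -1.0]]
wrist_force: [0.8, 0.1, 10.2]
opening: 0.006
```

>>> {"fn": "drive_tool", "kwargs": {
  "rows": [0, 0, -0.01, 0, 0, 0, 0, -0.02, 0, 0, 0, 0, -0.03, 0, 0, 0, 0, -0.03, 0, 0, -0.01, 0, -0.02, 0, 0, -0.015, 0.02, 0, 0, 0, -0.015, 0.03, 0, 0, 0, -0.01, 0.035, 0, 0, 0, 0, 0.035, 0, 0, 0, 0, 0.03, 0, 0, 0, 0, 0.02, 0, 0, 0, 0, 0, 0, 0, 0]
}}

```text
time_s: 15.08
ee_pos: [523.8, -136.3, 366.3]
tcp_rot: [[0.986, -0.168, -0.016], [-0.168, -0.986, -0.003], [-0.015, 0.006, -1.0]]
wrist_force: [-0.4, -1.3, 0.4]
opening: 0.007
```

```bash
python3 - <<'E'
from go import *
import cv2
to([-20,-22,308])
im=optics.get_image('scene'); b=im[90:250,210:370,::-1].copy()
b=cv2.resize(b,None,fx=3.7,fy=3.7,interpolation=cv2.INTER_CUBIC); cv2.imwrite('pics/v1.png',b)
f=lambda P:((proj('scene',k.w(P))-[210,90]+.5)*3.7).round(0).tolist()
print('knob lvl',f(knob(1.571)),'pivot',f(knob(0,0))); s=sense(); q=k.R.T@(s['ee_pos']-k.t)
for d in(-14,0,12): print(d,f([q[0]-8,q[1],q[2]+d]))
E
```

```text
t 15.08 kiln pos [-22.8 -15.1 366.3] yaw-kilny 1.3 F kiln [ 1.3 -0.1  0.4] open 0.01
  shift tool mm [-6.1  2.2 58.4] target [ 517. -138.  308.]
knob lvl [[365.0, 395.0]] pivot [[234.0, 437.0]]
-14 [[298.0, 93.0]]
0 [[297.0, 72.0]]
12 [[296.0, 55.0]]
```

View pics/v1.png

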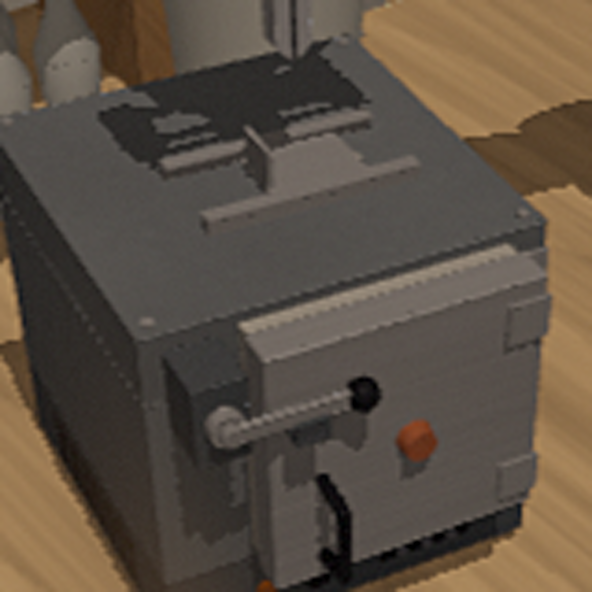

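>>> {"fn": "drive_tool", "kwargs": {
  "rows": [-0.008, 0.003, 0, 0, 0, 0, 0, 0.015, 0, 0, 0, 0, 0.015, 0, 0, 0, 0, 0.015, 0, 0, 0, 0, 0.008, 0, 0, 0, 0, 0.003, 0, 0, 0, 0, 0.002, 0, 0, 0, 0, 0.002, 0, 0]
}}

```text
time_s: 15.8
ee_pos: [513.9, -131.0, 306.2]
tcp_rot: [[0.987, -0.161, -0.015], [-0.161, -0.987, -0.002], [-0.014, 0.005, -1.0]]
wrist_force: [-0.2, -0.3, 0.8]
opening: 0.005
```

```bash
python3 -c "
from go import *
to([-20,-22,292])"
```

```text
t 15.8 kiln pos [-26.1 -25.8 306.2] yaw-kilny 1.7 F kiln [ 0.3 -0.1  0.8] open 0.0
  shift tool mm [ 3.9  6.1 14.2] target [ 517. -138.  292.]
```

>>> {"fn": "drive_tool", "kwargs": {
  "rows": [0, 0.004, 0.003, 0, 0, 0, 0.003, 0.003, 0, 0, 0, 0, 0.003, 0, 0, 0, 0, 0.002, 0, 0, 0, 0, 0.002, 0, 0, 0.002, 0, 0, 0, 0, 0.003, 0, 0, 0, 0, 0.003, 0, 0, 0, 0, 0.003, 0, 0, 0, 0, 0.003, 0, 0, 0, 0, 0.003, 0, 0, 0, 0]
}}

```text
time_s: 16.72
ee_pos: [531.7, -141.6, 293.3]
tcp_rot: [[0.987, -0.16, -0.013], [-0.16, -0.987, -0.002], [-0.012, 0.004, -1.0]]
wrist_force: [-1.7, -0.7, 0.4]
opening: 0.004
```

```bash
python3 -c "
from go import *
to([-20,28.5,292])"
```

```text
t 16.72 kiln pos [-19.1  -6.4 293.3] yaw-kilny 1.7 F kiln [ 1.  -1.5  0.4] open 0.0
  shift tool mm [34.9  0.1  0.9] target [ 566. -147.  292.]
```

Contact beginning (−1.5 N). Push on.

>>> {"fn": "drive_tool", "kwargs": {
  "rows": [0.003, 0, 0, 0, 0, 0.003, 0, 0, 0, 0, 0.003, 0, 0, 0, 0, 0.003, 0, 0, 0, 0, 0.003, 0, 0, 0, 0, 0.003, 0, 0, 0, 0, 0.003, 0, 0, 0, 0, 0.003, 0, 0, 0, 0, 0.002, 0, 0, 0, 0]
}}

```text
time_s: 17.47
ee_pos: [559.9, -146.6, 292.8]
tcp_rot: [[0.987, -0.161, -0.014], [-0.161, -0.987, -0.003], [-0.014, 0.005, -1.0]]
wrist_force: [-2.6, -0.3, 1.0]
opening: 0.005
```

```bash
python3 -c "
from go import *
to([-20,28.5,292])"
```

```text
t 17.47 kiln pos [-19.5  22.3 292.8] yaw-kilny 1.7 F kiln [ 0.8 -2.6  1. ] open 0.0
  shift tool mm [ 6.2 -0.4  0.7] target [ 566. -147.  292.]
```

>>> {"fn": "drive_tool", "kwargs": {
  "rows": [0.0015, 0, 0, 0, 0, 0.0015, 0, 0, 0, 0, 0.0015, 0, 0, 0, 0, 0.0015, 0, 0, 0, 0, 0.0015, 0, 0, 0, 0]
}}

```text
time_s: 17.88
ee_pos: [566.6, -147.8, 292.4]
tcp_rot: [[0.987, -0.161, -0.018], [-0.161, -0.987, -0.002], [-0.017, 0.005, -1.0]]
wrist_force: [-20.8, 5.5, 14.0]
opening: 0.001
```

>>> {"fn": "drive_tool", "kwargs": {
  "rows": [0.0015, 0, 0, 0, 0, 0.0015, 0, 0, 0, 0, 0.0015, 0, 0, 0, 0]
}}

```text
time_s: 18.13
ee_pos: [566.2, -147.7, 292.3]
tcp_rot: [[0.986, -0.162, -0.028], [-0.162, -0.987, 0.003], [-0.028, 0.002, -1.0]]
wrist_force: [-15.0, 4.1, 12.9]
opening: 0.003
```

```bash
python3 -c "
from go import *
to([-20,28.5,292])"
```

```text
t 18.13 kiln pos [-19.6  28.7 292.3] yaw-kilny 1.6 F kiln [ -1.2 -15.5  12.9] open 0.0
  shift tool mm [-0.2 -0.4  0.3] target [ 566. -147.  292.]
```

>>> {"fn": "drive_tool", "kwargs": {
  "rows": [-0.004, 0, 0, 0, 0, -0.006, 0, 0, 0, 0, -0.003, 0, -0.01, 0, 0, 0, 0, -0.025, 0, 0, 0, 0, -0.03, 0, 0, 0, 0, -0.03, 0, 0, -0.03, 0, -0.02, 0, 0, -0.03, 0, 0, 0, 0, -0.03, 0, 0, 0, 0, 0, 0, 0, 0, 0, 0, 0, 0, 0, 0]
}}

```text
time_s: 19.05
ee_pos: [464.0, -131.6, 420.4]
tcp_rot: [[0.986, -0.163, -0.022], [-0.163, -0.987, 0.003], [-0.023, 0.001, -1.0]]
wrist_force: [1.0, 1.3, -0.5]
opening: 0.003
```

```bash
python3 - <<'E'
from go import *
from ov import overlay
import cv2
st(); cv2.imwrite('pics/fin.png',optics.get_image('scene')[:,:,::-1])
overlay('pics/fin.png','scene',p,0,1.571,50,(205,90,445,345),2.3,'pics/f2.png')
m=cv2.resize(cv2.imread('pics/fin.png')[100:190,220:340],None,fx=2,fy=2,interpolation=cv2.INTER_CUBIC)
o=cv2.imread('pics/f2.png'); H=o.shape[0]
m=cv2.copyMakeBorder(m,0,H-m.shape[0],0,0,0); m=np.hstack([o,m])[:600,:800]; print(m.shape); cv2.imwrite('pics/f3.png',m)
E
```

```text
t 19.05 kiln pos [-16.  -74.7 420.4] yaw-kilny 1.6 F kiln [-1.4  0.7 -0.5] open 0.0
(586, 792, 3)
```

```bash
python3 - <<'E'
from go import *
import cv2
a=cv2.imread('pics/scene0.png').astype(int); b=cv2.imread('pics/fin.png').astype(int)
for n,(x,y) in dict(cup1=(343,316),cup2=(407,281),post=(269,297),bottle=(299,352),spray=(392,380),mould=(490,335)).items():
    d=np.abs(a-b)[y-20:y+20,x-20:x+20].max(2); print(n,(d>40).sum(),round(d.mean(),1))
for v in(14,35,50):
    u=proj('scene',k.w([-20,-7+v+2,308]))[0].round().astype(int); print('tab face v',v,u,a[u[1],u[0]].mean().round(),b[u[1],u[0]].mean().round())
u=proj('scene',k.w([-20,-45,285]))[0].round().astype(int); print('flue',u,a[u[1],u[0]].mean(),b[u[1],u[0]].mean())
u0=proj('scene',k.w(knob(1.571)))[0].round().astype(int); print('knob px',b[u0[1],u0[0]])
E
```

```text
cup1 0 3.4
cup2 0 3.4
post 0 3.4
bottle 0 3.5
spray 0 3.3
mould 0 3.4
tab face v 14 [279 131] 52.0 111.0
tab face v 35 [271 134] 56.0 109.0
tab face v 50 [265 135] 61.0 52.0
flue [300 134] 107.0 17.333333333333332
knob px [27 27 28]
```

```bash
python3 -c "
from cell import sign_off; print(sign_off())"
```

```text
the job is handed in; nothing more can be done
None
```

The kiln is ready and the job was handed in at about 19 s. I pushed the door slowly to its stop, then the latch bar down to level across it, then the vent slide fully open, using only the closed fingertips.

**Door:** it stopped moving at a computed angle of about 0 rad. The push force was about 8 N, and the picture showed it shut.

**Latch:** it stopped with a peak force of about 20 N. In the picture taken before the vent push, the knob sat exactly where a level latch should be. The same spot was still dark, as the knob should be, in the final image.

**Vent:** the slide stopped with the tool at kiln y = 28.7 mm, against the 28.5 mm worked out for full travel. The peak force was about 26 N. In the final image the flue reads dark, so it is open.

**Bystanders:** none of the two cups, post, bottle, spray or mould on the bench shows any change between the first and last images. I did not check the cup inside the kiln, which the shut door hides.

**Disagreements and limits:**
- The closed fingertips appeared to end about 11 mm behind the tool point, not 14 mm ahead of it. I adjusted the vent push height for that.
- My first contact with the knob was glancing, so I backed off, lowered the fingers and pushed again.
- The final picture could not be viewed because the 12-picture limit was reached, so the last checks are numeric comparisons only.

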